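# Lift the vial nest plate off its locating pins and lay it in the draining tray

## Robot

A 7-joint arm with a two-finger parallel gripper is mounted at the origin on a cart in front of the work surface, level with it; the furniture and walls round the work are solid. World frame = base frame: x ahead of the robot, y to its left, z up, the work surface at z = 0. Lengths are in m, angles in rad, forces in N, time in s.
With the tool pointing down it reaches from about 0.425 to 1.025 m from the base axis. Payload 9.4 kg.
Tool frame: the origin (TCP) lies midway between the tips of the shut fingers; the grasp point (between the pads) lies 19 mm behind it (grip_point_offset is the z of the grasp point in the tool frame, in m); z points along the fingers, y is the line along which they close (so a half turn about z gives the same grasp; the last joint's range is limited). The gripper opens to 85 mm and grips with 20 to 120 N. Pads are 22 mm wide; open, the fingers measure 114 mm over their backs; the gripper's body (76 mm by 85 mm) begins 54 mm behind the grasp point. The pads swing forward as they close: fully open they stand 13 mm farther back than shut.
Start: joints at [1.041, 0.599, -0.003, 1.599, 0.002, 0.943, -0.08], TCP at [0.317, -0.652, 0.199] pointing down, gripper open.
Joint ranges: [-2.57, 2.57], [-0.35, 1.97], [-1.29, 1.29], [0.11, 2.56], [-1.05, 4.19], [0.11, 1.86], [-2.63, 2.63]. Speed limits (rad/s): [2.22, 2.22, 3.01, 3.01, 3.14, 3.14, 3.14].

## Interface

Orientations are given as a unit quaternion [w, x, y, z].
In Python, from station import get_state, get_image, job_done, grip_point_offset gives the robot as it stands.
- The arm moves only by the tool drive_tool, never from a script. Its argument "series" is a list of rows, each a list of 7 numbers: the shift along the tool's x, y, z in mm, then the turn, a rotation vector about the tool's x, y, z in degrees, then the gripper's target within -1 to 1 (shut at 1, half-way at 0, fully open at -1). In form: [[tx, ty, tz, wx, wy, wz, grip], ...]. A call has 1 to 20 rows; each row is the pose to reach, as a shift and turn from the pose commanded when the call began, along the tool's axes at that moment; what a row does not reach only later rows make up. A row lasts 1/10 s, in which the tool goes at most 50 mm and 8.59 degrees, less where a joint would pass 70% of its speed; a pose out of reach is approached as far as the arm can. A call with a gripper value outside its range is refused whole. The fingers move at their own pace and stop on an object; "squeeze" is the grip in N (left out, the last holds). Time passes only in rows, so rows that repeat a pose let the fingers close. It gives the time, the measured TCP pose, the force, the opening and the grip force at its end, in the units of the state.
- get_state(): the state, without advancing time (a new reading comes with each control period).
- get_image(name): name is "side" or "top"; returns a dict with "pixels" (480x640x3 uint8, red, green, blue), "range_z" (480x640 float32, m along the optical axis (not along the pixel's ray), 0 where there is no reading), "K" (3x3 intrinsics, pixels), "D" ([k1, k2, p1, p2, k3] as OpenCV has them; the pictures are not rectified), "extrinsics" (4x4, takes a point from camera to world coordinates). Camera axes: x right, y up, looking along -z (the intrinsics and any distortion apply to the point x, -y, -z); pixel columns grow to the right and rows downward; lengths in m; the calibration is good to about 2 mm. A picture is of the moment at which its call begins.
- job_done(): hands the job in; it is judged then, once.
The state is a dict: "clock": time; "q": joint angles; "joint_vel": joint speeds; "joint_efforts": joint torques, N m; "eef_pos": TCP position; "tcp_rot": TCP orientation; "contact_force": force on the tool from outside, world axes, zero at the start; "torque": the same for the moment, N m; "width": finger opening in m; "grasp_force": force on a finger pad.
Only numpy, scipy, OpenCV 4.12 (cv2) and the standard library are available. Lean on these libraries where they do the work, as an engineer would, in place of code of your own. Each camera call takes 0.05 s, during which the arm holds its last target. There are 200 camera calls.

## Task

Two white nest plates sit on dark steel bases, each on two upright locating pins. Take the plate with the six round wells, lift it straight up and level until it is clear of its pins so that it does not cock and jam, and lay it flat on the floor of the steel draining tray, setting it down rather than dropping it, then let go. Leave the plate with the two long slots seated as it is.

Things in the scene. Friction and masses are not known exactly. Their poses are not given: they have to be found in the camera images.
- well_plate_grip (a point): Plate to move: loose, white, 150 (x) x 90 (y) x 12 mm, 0.24 kg; six round 24 mm wells, a 13 mm pin hole near each end. Amid its top stands a grip block 50 (x) x 14 (y) mm, 40 mm high. This point: the block's centre, 20 mm below its top, 20 mm above the plate's top face, 32 mm above its underside, the balance point in plan. x along plate and block, z up.
- base_a_top (a point): Centre of the top face of the fixed dark steel base that carries the plate with round wells; 170 (x) x 110 (y) mm, top 18 mm above the bench. Two 10 mm steel pins rise 32 mm above this face at x = +62 and -62 mm, y = 0: 20 mm above the seated plate's top. The plate must rise over 32 mm to be clear. z up.
- slot_plate_grip (a point): Bystander plate, to be left alone: size, material and grip block as the other, but with two long slots (103 x 16 mm) in place of round wells, on a base of the same kind. This point is the centre of its grip block; axes as for the other plate.
- tray_floor (a point): Centre of the floor of the fixed, shallow steel draining tray, 230 (x) x 190 (y) mm outside, 220 x 180 mm inside. The floor is 5 mm above the bench, the rim 14 mm above the floor. x along its length, z up. With the plate flat in it, the plate's grip point is 32 mm above the floor.
There are look-alikes about, which are no part of the job. What is shaped like the part that bears base_a_top but blue is not meant.

How it is judged:
On the way, in this order (a step that is already met when the one before it is completed fails the run):
1. the plate with round wells has been lifted straight up, clear of its pins: its underside more than 34 mm above its base, still within 30 mm of straight above it (z of well_plate_grip in the frame of base_a_top above 0.066 m and horizontal distance between well_plate_grip and base_a_top below 0.03 m), for 0.05 s.
2. the plate is set down in the tray while still held: its middle within 15 mm of its lying height with the fingers on it, not dropped (z of well_plate_grip in the frame of tray_floor below 0.047 m and horizontal distance between well_plate_grip and tray_floor below 0.07 m and contact force between the fingers and well_plate above 0.5 N), for 0.05 s.
At the end, for the whole second after the job is handed in: The plate with round wells lies flat and at rest on the tray's floor (tilt under 3.4 degrees, height within 4 mm, anywhere inside the rim, middle within 70 mm of the tray's middle), and the slotted plate is still seated within 10 mm of where it was (z of well_plate_grip in the frame of tray_floor between 0.028 and 0.036 m and horizontal distance between well_plate_grip and tray_floor below 0.07 m and angle between well_plate_grip's own z axis and vertical below 0.06 rad and linear speed of well_plate below 0.02 m/s and distance of slot_plate_grip from where it was at the start of the episode below 0.01 m); the robot touches nothing.
It fails at once if the plate with round wells is cocked: tilted more than 14 degrees (angle between well_plate_grip's own z axis and vertical above 0.25 rad).
It fails at once if the slotted plate is moved more than 15 mm (distance of slot_plate_grip from where it was at the start of the episode above 0.015 m).
It also fails if it takes over 42 s, if anything falls off the work surface, if the arm or the gripper's body presses on something with over 40 N, if the wrist force passes 120 N, or if a joint passes its speed limit or range.

## Working session

There is one attempt and no reset: what is moved stays moved. The work goes in short steps, Python scripts to look and compute and a tool call to move; the robot and the scene stay as the last step left them, time stands still between calls to the robot, and variables do not carry over. Pictures are saved under pics/ and viewed, at most 10 in all, crops included, and the job is handed in when it is done.

Besides the shell and the picture viewer there is one more tool, called after "Request:" in YAML: its name, and indented under it one key for each argument. drive_tool: Moves the arm, as the interface text tells. Its arguments: {"type":"object","properties":{"series":{"type":"array"},"squeeze":{"type":"number"}},"required":["series"]}

```bash
mkdir -p pics; cat > h.py <<'E'
import numpy as np, cv2
from station import *
def cloud(im):
    h,w=im["range_z"].shape
    u,v=np.meshgrid(np.arange(w),np.arange(h))
    p=cv2.undistortPoints(np.stack([u,v],-1).reshape(-1,1,2).astype(np.float64),np.array(im["K"]),np.array(im["D"])).reshape(h,w,2)
    z=im["range_z"]
    c=np.stack([p[...,0]*z,-p[...,1]*z,-z,np.ones_like(z)],-1)
    W=(c@np.array(im["extrinsics"]).T)[...,:3]
    W[z==0]=np.nan
    return W
E
python3 - <<'E'
from h import *
s=get_state();print(s,grip_point_offset)
for n in("top","side"):
    im=get_image(n);np.save(f"{n}.npy",cloud(im));np.save(f"{n}_rgb.npy",im["pixels"])
    print(np.array(im["extrinsics"]).round(3).tolist())
    cv2.imwrite(f"pics/{n}0.png",im["pixels"][...,::-1])
E
```

```text
{'clock': 0.0, 'q': array([ 1.04131014,  0.60010984, -0.00256948,  1.60013069,  0.00181225,
        0.94292022, -0.079785  ]), 'joint_vel': array([-0.00190166,  0.00070128, -0.00097334, -0.00026216,  0.00109676,
       -0.00062668, -0.00040986]), 'joint_efforts': array([ 1.26212286e-03, -7.76447296e+01,  1.56598851e+00, -2.58007032e+01,
        1.24468224e-02,  9.22693784e-03,  5.97964259e-06]), 'eef_pos': array([ 0.31692845, -0.65147071,  0.19802738]), 'tcp_rot': array([-7.44385741e-04,  9.74470563e-01,  2.24513938e-01, -2.42633120e-04]), 'contact_force': array([-0.15376215,  0.25098513,  0.48355902]), 'torque': array([0.05839696, 0.01828186, 0.00014259]), 'grasp_force': 0.0, 'width': 0.0855748725519225} -0.0187
[[0.009, 0.988, -0.157, 0.322], [-1.0, 0.011, 0.008, 0.07], [0.01, 0.157, 0.988, 1.257], [0.0, 0.0, 0.0, 1.0]]
[[-0.804, 0.356, -0.477, -0.038], [-0.595, -0.478, 0.646, 0.835], [0.002, 0.803, 0.596, 0.789], [0.0, 0.0, 0.0, 1.0]]
```

View pics/top0.png

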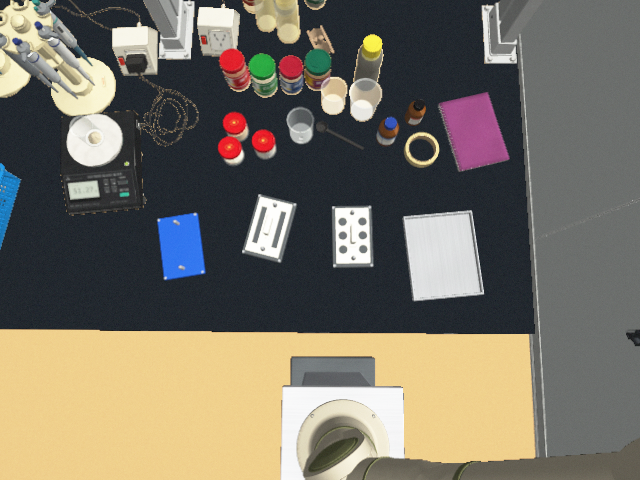

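View pics/side0.png

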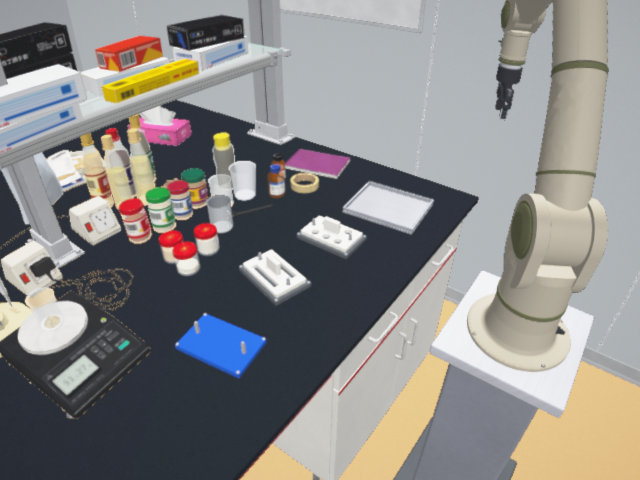

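The top view shows the well plate at about (352,237), the slot plate at (270,228), the tray at (443,256) and the blue look-alike at (181,246). The side view agrees, and the area above the work is clear.

```bash
python3 - <<'E'
from h import *
T=np.load("top.npy");S=np.load("side.npy");R=np.load("top_rgb.npy");RS=np.load("side_rgb.npy")
def rect(P,m,n):
    p=P[m]; r=cv2.minAreaRect((p[:,:2]*1000).astype(np.float32)); print(n,len(p),[np.round(x,1) for x in r],'zmed',np.nanmedian(p[:,2]).round(4),'mean',p.mean(0).round(4))
def win(a,b,c,d):
    m=np.zeros((480,640),bool);m[b:d,a:c]=1;return m
for n,w in(("well",win(325,200,380,272)),("slot",win(235,190,305,268))):
    z=T[...,2]
    rect(T,w&(z>.022)&(z<.036),n+" plate"); rect(T,w&(z>.060),n+" block"); rect(T,w&(z>.012)&(z<.036),n+" base+plate"); rect(T,w&(z>.044)&(z<.056),n+"mid")
w=win(398,205,490,305);z=T[...,2];rect(T,w&(z>.012)&(z<.03),"rim");rect(T,w&(R.min(2)>110)&(z<.03),"tray");print(np.nanmedian(z[240:270,430:460]))
z=S[...,2]
w=win(290,210,372,260);rect(S,w&(z>.060),"well block side");rect(S,w&(z>.024)&(z<.036),"well plate side")
w=win(335,175,440,235);rect(S,w&(z>.010)&(z<.03),"rim side")
E
```

```text
well plate 1389 [array([551.8, -23.9]), array([162.8, 106.5]), np.float64(0.7)] zmed 0.0299 mean [ 0.5508 -0.0236  0.0297]
well block 97 [array([551.5, -23.4]), array([47.6, 12.7]), np.float64(1.6)] zmed 0.0701 mean [ 0.5518 -0.0236  0.07  ]
well base+plate 2305 [array([552.8, -24.1]), array([170.4, 110.3]), np.float64(1.4)] zmed 0.0273 mean [ 0.5491 -0.0233  0.025 ]
wellmid 36 [array([552.4, -22.8]), array([133.6,  12.6]), np.float64(3.1)] zmed 0.0497 mean [ 0.5451 -0.0221  0.05  ]
slot plate 1310 [array([571.3, 200.9]), array([105.8, 166.2]), np.float64(74.8)] zmed 0.0299 mean [0.5704 0.2017 0.0297]
slot block 108 [array([572.5, 202. ]), array([14.1, 51.1]), np.float64(77.0)] zmed 0.0699 mean [0.5715 0.2014 0.0693]
slot base+plate 2278 [array([572.7, 202.1]), array([110.5, 170.9]), np.float64(76.2)] zmed 0.0266 mean [0.5694 0.2008 0.0245]
slotmid 37 [array([572., 201.]), array([ 12.6, 130.1]), np.float64(75.5)] zmed 0.0487 mean [0.5712 0.1997 0.0489]
rim 750 [array([ 503.7, -271.7]), array([233. , 194.7]), np.float64(5.8)] zmed 0.0181 mean [ 0.5035 -0.2751  0.018 ]
tray 5922 [array([ 504.8, -274.7]), array([237.5, 200.8]), np.float64(5.9)] zmed 0.0054 mean [ 0.5019 -0.2735  0.0065]
0.005096955249999979
well block side 87 [array([549.5, -19.8]), array([18.4, 50.4]), np.float64(88.8)] zmed 0.0674 mean [ 0.5473 -0.0194  0.0667]
well plate side 768 [array([549.8, -22. ]), array([152.,  96.]), np.float64(2.2)] zmed 0.0286 mean [ 0.5428 -0.0146  0.0287]
rim side 642 [array([ 512.4, -270.5]), array([305.1, 374.8]), np.float64(36.9)] zmed 0.0166 mean [ 0.5018 -0.2323  0.0172]
```

```bash
cat >> h.py <<'E'
from scipy.spatial.transform import Rotation as Ro
def go(x,y,z,yaw):
    "tool-frame shift (mm) and turn (deg) to the TCP at x,y,z, pointing down, tool x at yaw deg"
    s=get_state();q=np.array(s["tcp_rot"]);R=Ro.from_quat(q[[1,2,3,0]])
    G=Ro.from_matrix(Ro.from_euler('z',yaw,degrees=True).as_matrix()@np.diag([1,-1,-1]))
    print("shift",(1000*R.inv().apply(np.array([x,y,z])-s["eef_pos"])).round(1),"turn",np.degrees((R.inv()*G).as_rotvec()).round(2))
    print("t",s["clock"],"pos",s["eef_pos"].round(4),"F",np.round(s["contact_force"],2),"w",round(s["width"],4),"g",round(s["grasp_force"],2))
E
python3 -c "
from h import *
go(.552,-.0235,.14,1.5)"
```

```text
shift [ 486.1 -461.8   58.7] turn [-0.08  0.03 24.45]
t 0.1 pos [ 0.3169 -0.6515  0.1981] F [ 0.64 -0.11  0.6 ] w 0.0856 g 0.0
```

Request:
drive_tool:
  series:
    - [10,-9,1,0,0,0.5,-1]
    - [29,-28,4,0,0,1.5,-1]
    - [58,-55,7,0,0,3,-1]
    - [87,-83,10,0,0,4.5,-1]
    - [117,-111,14,0,0,6,-1]
    - [146,-139,18,0,0,7.5,-1]
    - [180,-171,22,0,0,9,-1]
    - [214,-203,26,0,0,11,-1]
    - [248,-236,30,0,0,12.5,-1]
    - [282,-268,34,0,0,14,-1]
    - [316,-300,38,0,0,16,-1]
    - [350,-332,42,0,0,17.5,-1]
    - [384,-365,46,0,0,19,-1]
    - [415,-394,50,0,0,21,-1]
    - [442,-420,53,0,0,22.5,-1]
    - [462,-439,56,0,0,23.5,-1]
    - [476,-452,58,0,0,24,-1]
    - [483,-459,59,0,0,24.4,-1]
    - [486,-462,59,0,0,24.4,-1]
    - [486,-462,59,0,0,24.4,-1]
  squeeze: 40

```text
clock: 2.1
eef_pos: [0.5517, -0.0239, 0.1399]
tcp_rot: [0.0, 1.0, 0.014, -0.0]
contact_force: [-0.5, -0.5, 0.3]
width: 0.0857
grasp_force: 0.0
```

```bash
python3 - <<'E'
from h import *
go(.552,-.0235,.037,1.5)
im=get_image("side");cv2.imwrite("pics/s1.png",cv2.resize(im["pixels"][120:300,230:470,::-1],None,fx=3,fy=3))
E
```

```text
shift [  0.3  -0.4 102.9] turn [0.01 0.01 0.06]
t 2.1 pos [ 0.5517 -0.0239  0.1399] F [-0.47 -0.52  0.3 ] w 0.0857 g 0.0
```

View pics/s1.png

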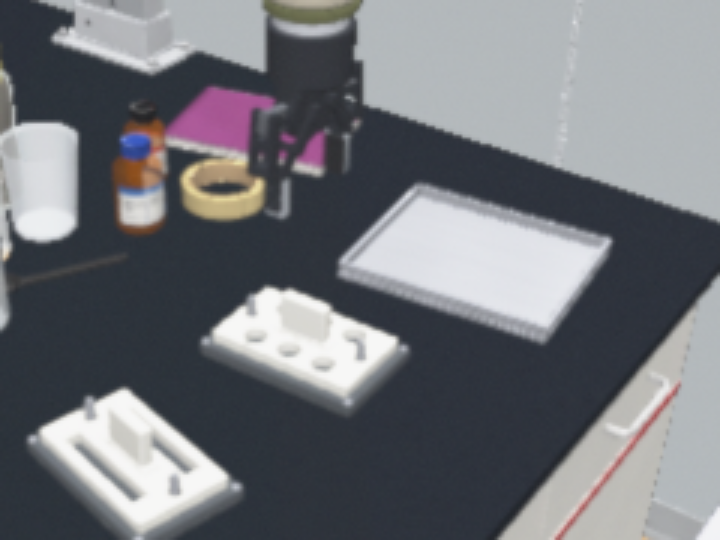

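The gripper, with its fingertips at about (310,190) in the crop, is open above the grip block at (305,315). The fingers straddle the block across the plate. I'll lower it now.

Request:
drive_tool:
  series:
    - [0,-0.2,10,0,0,0,-1]
    - [0,-0.4,25,0,0,0,-1]
    - [0,-0.4,42,0,0,0,-1]
    - [0,-0.4,60,0,0,0,-1]
    - [0,-0.4,76,0,0,0,-1]
    - [0,-0.4,88,0,0,0,-1]
    - [0,-0.4,96,0,0,0,-1]
    - [0,-0.4,101,0,0,0,-1]
    - [0,-0.4,103,0,0,0,-1]
    - [0,-0.4,103,0,0,0,-0.5]
    - [0,-0.4,103,0,0,0,0]
    - [0,-0.4,103,0,0,0,0.3]
    - [0,-0.4,103,0,0,0,0.5]
  squeeze: 25

```text
clock: 3.45
eef_pos: [0.5523, -0.0234, 0.0372]
tcp_rot: [-0.0, 1.0, 0.014, 0.0]
contact_force: [0.6, -0.5, -0.6]
width: 0.0283
grasp_force: 0.0
```

Request:
drive_tool:
  series:
    - [0,0,0,0,0,0,0.7]
    - [0,0,0,0,0,0,0.8]
    - [0,0,0,0,0,0,0.9]
    - [0,0,0,0,0,0,1]
    - [0,0,0,0,0,0,1]
    - [0,0,0,0,0,0,1]
    - [0,0,0,0,0,0,1]

```text
clock: 4.15
eef_pos: [0.5522, -0.0235, 0.0371]
tcp_rot: [-0.0, 1.0, 0.013, 0.0]
contact_force: [-0.2, 0.5, 5.5]
width: 0.0116
grasp_force: 25.1
```

Request:
drive_tool:
  series:
    - [0,0,0,0,0,0,1]
    - [0,0,0,0,0,0,1]
    - [0,0,-1,0,0,0,1]
    - [0,0,-2,0,0,0,1]
    - [0,0,-4,0,0,0,1]
    - [0,0,-6,0,0,0,1]
    - [0,0,-8,0,0,0,1]
    - [0,0,-8,0,0,0,1]
    - [0,0,-8,0,0,0,1]
  squeeze: 60

```text
clock: 5.05
eef_pos: [0.552, -0.0235, 0.0449]
tcp_rot: [0.0, 1.0, 0.013, -0.0]
contact_force: [0.3, 0.5, -0.1]
width: 0.0001
grasp_force: 0.0
```

```bash
python3 - <<'E'
from h import *
im=get_image("side");cv2.imwrite("pics/s2.png",cv2.resize(im["pixels"][150:290,260:420,::-1],None,fx=4.5,fy=4.2,interpolation=cv2.INTER_CUBIC))
E
```

```text
(no output)
```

View pics/s2.png

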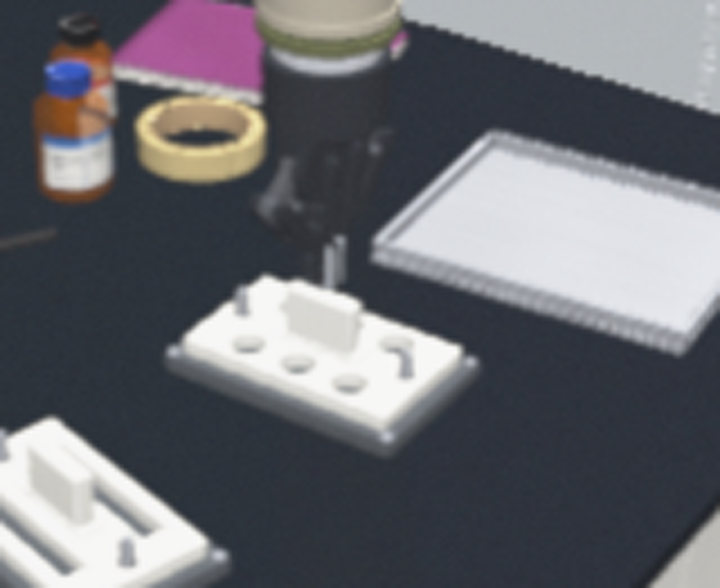

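The picture shows the shut fingers ending at about (332,285) in the crop, above and behind the block at (325,315). They appear to have slipped off it. I'll compare the fingers' measured position with the reported TCP.

```bash
python3 - <<'E'
from h import *
s=get_state();print(s["eef_pos"],s["q"].round(3),s["width"])
for n in("side","top"):
    im=get_image(n);C=cloud(im);E=np.array(im["extrinsics"])
    def proj(p):
        c=np.linalg.inv(E)@np.append(p,1);return cv2.projectPoints(np.array([[c[0],-c[1],-c[2]]]),np.zeros(3),np.zeros(3),np.array(im["K"]),np.array(im["D"]))[0].ravel().round(1)
    for nm,p in(("tcp",s["eef_pos"]),("tcp+50",s["eef_pos"]+[0,0,.05]),("blocktop",[.552,-.0235,.07]),("blk+25",[.577,-.0235,.07])): print(n,nm,proj(p))
    if n=="side":
        for r in range(200,226,2): print(r,[tuple((1000*C[r,c]).round(0)) for c in (330,333,336)])
    m=(C[...,2]>.062)&(C[...,2]<.078)&(abs(C[...,0]-.552)<.05)&(abs(C[...,1]+.0235)<.05)
    print(n,m.sum(),C[m].mean(0) if m.any() else 0)
E
```

```text
[ 0.55203354 -0.02349923  0.04483538] [-0.108  0.621  0.07   2.121 -0.104  0.403 -1.5  ] 0.00010380456656961242
side tcp [330.4 226.9]
side tcp+50 [330.7 212.1]
side blocktop [330.5 219.5]
side blk+25 [323.3 216.5]
200 [(np.float64(545.0), np.float64(-9.0), np.float64(144.0)), (np.float64(535.0), np.float64(-9.0), np.float64(148.0)), (np.float64(542.0), np.float64(-32.0), np.float64(134.0))]
202 [(np.float64(546.0), np.float64(-11.0), np.float64(136.0)), (np.float64(534.0), np.float64(-8.0), np.float64(143.0)), (np.float64(540.0), np.float64(-30.0), np.float64(129.0))]
204 [(np.float64(549.0), np.float64(-15.0), np.float64(127.0)), (np.float64(539.0), np.float64(-15.0), np.float64(130.0)), (np.float64(540.0), np.float64(-31.0), np.float64(122.0))]
206 [(np.float64(536.0), np.float64(3.0), np.float64(135.0)), (np.float64(539.0), np.float64(-15.0), np.float64(124.0)), (np.float64(540.0), np.float64(-30.0), np.float64(116.0))]
208 [(np.float64(536.0), np.float64(3.0), np.float64(128.0)), (np.float64(541.0), np.float64(-19.0), np.float64(115.0)), (np.float64(636.0), np.float64(-174.0), n
[... 908 characters left out ...]
64(-5.0))]
220 [(np.float64(555.0), np.float64(-26.0), np.float64(66.0)), (np.float64(546.0), np.float64(-27.0), np.float64(69.0)), (np.float64(594.0), np.float64(-114.0), np.float64(1.0))]
222 [(np.float64(550.0), np.float64(-18.0), np.float64(66.0)), (np.float64(538.0), np.float64(-16.0), np.float64(72.0)), (np.float64(532.0), np.float64(-22.0), np.float64(71.0))]
224 [(np.float64(549.0), np.float64(-17.0), np.float64(60.0)), (np.float64(538.0), np.float64(-16.0), np.float64(65.0)), (np.float64(528.0), np.float64(-16.0), np.float64(69.0))]
side 77 [ 0.54650689 -0.01969759  0.06784669]
top tcp [352.2 233.6]
top tcp+50 [353.7 229.9]
top blocktop [352.9 231.8]
top blk+25 [352.9 222.4]
top 0 0
```

The sideways position agrees. But the fingertips look about 30 mm higher than the reported TCP, so they only caught the block's top edge. I'll lift clear and measure the tip height.

Request:
drive_tool:
  series:
    - [0,0,-10,0,0,0,1]
    - [0,0,-25,0,0,0,1]
    - [0,0,-40,0,0,0,1]
    - [0,0,-50,0,0,0,1]
    - [0,0,-55,0,0,0,1]
    - [0,0,-55,0,0,0,1]
    - [0,0,-55,0,0,0,1]

```text
clock: 5.9
eef_pos: [0.5519, -0.0234, 0.0997]
tcp_rot: [-0.0, 1.0, 0.014, -0.0]
contact_force: [-0.3, -0.2, -0.7]
width: -0.0001
grasp_force: 0.0
```

```bash
python3 - <<'E'
from h import *
s=get_state();print(s["eef_pos"],s["width"])
im=get_image("side");C=cloud(im)
cv2.imwrite("pics/s3.png",cv2.resize(im["pixels"][150:290,260:420,::-1],None,fx=4.5,fy=4.2,interpolation=cv2.INTER_CUBIC))
m=(abs(C[...,0]-.548)<.03)&(abs(C[...,1]+.02)<.03)&(C[...,2]>.075)&(C[...,2]<.2)
v,u=np.nonzero(m)
for r in sorted(set(v))[-14:]:
    p=C[r,u[v==r]];print(r,u[v==r].min(),u[v==r].max(),(1000*np.median(p,0)).round(0))
E
```

```text
[ 0.55188475 -0.02343879  0.09966124] -0.0001143293603983467
190 322 336 [540.  -6. 179.]
191 326 336 [541. -11. 173.]
192 327 336 [542. -17. 166.]
193 327 335 [545. -14. 162.]
194 327 336 [545. -13. 159.]
195 327 336 [544. -15. 156.]
196 327 335 [545. -13. 153.]
197 327 335 [546. -13. 150.]
198 327 335 [545. -13. 147.]
199 327 335 [545. -11. 144.]
200 327 335 [544. -12. 141.]
201 327 334 [545. -15. 138.]
202 330 333 [547. -17. 133.]
203 332 332 [545. -19. 130.]
```

View pics/s3.png

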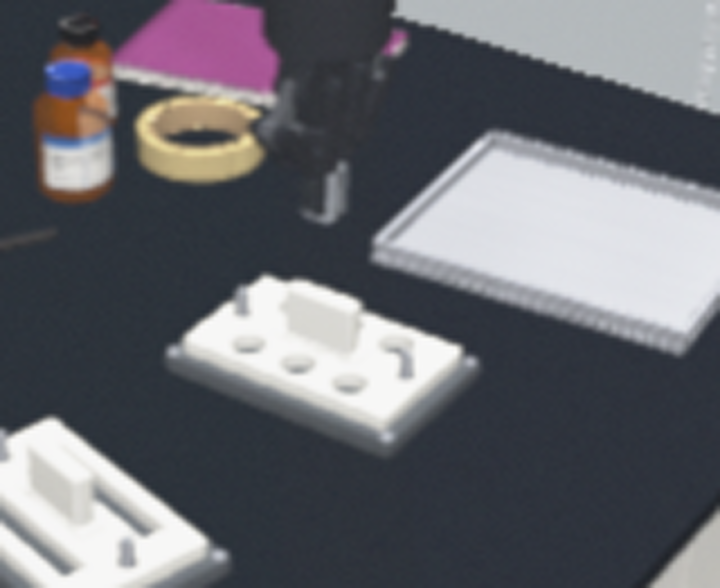

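The closed fingertips are at row 203, column 332, height about 0.132 m. The reported TCP height is 0.0997 m, so the true tip is about 32 mm higher than reported. That matches a grip on only the block's top edge at about 0.069 m. The plate is undisturbed, so I'll open and go down to a reported 0.010 m, a true tip height of about 0.042 m.

Request:
drive_tool:
  series:
    - [0,0,0,0,0,0,-1]
    - [0,0,0,0,0,0,-1]
    - [0,0,0,0,0,0,-1]
    - [0,0,0,0,0,0,-1]
    - [0,0,0,0,0,0,-1]
    - [0,0,10,0,0,0,-1]
    - [0,0,25,0,0,0,-1]
    - [0,0,40,0,0,0,-1]
    - [0,0,55,0,0,0,-1]
    - [0,0,67,0,0,0,-1]
    - [0,0,77,0,0,0,-1]
    - [0,0,84,0,0,0,-1]
    - [0,0,88,0,0,0,-1]
    - [0,0,90,0,0,0,-1]
    - [0,0,90,0,0,0,-0.5]
    - [0,0,90,0,0,0,0]
    - [0,0,90,0,0,0,0.3]
    - [0,0,90,0,0,0,0.5]
  squeeze: 25

```text
clock: 7.75
eef_pos: [0.5523, -0.0235, 0.0102]
tcp_rot: [0.0, 1.0, 0.013, 0.0]
contact_force: [0.1, 0.9, 0.2]
width: 0.0285
grasp_force: 0.0
```

Request:
drive_tool:
  series:
    - [0,0,0,0,0,0,0.6]
    - [0,0,0,0,0,0,0.7]
    - [0,0,0,0,0,0,0.8]
    - [0,0,0,0,0,0,0.9]
    - [0,0,0,0,0,0,1]
    - [0,0,0,0,0,0,1]
    - [0,0,0,0,0,0,1]

```text
clock: 8.45
eef_pos: [0.5521, -0.0235, 0.0101]
tcp_rot: [-0.0, 1.0, 0.013, 0.0]
contact_force: [-0.9, 0.1, 5.0]
width: 0.0134
grasp_force: 25.5
```

Request:
drive_tool:
  series:
    - [0,0,0,0,0,0,1]
    - [0,0,0,0,0,0,1]
    - [0,0,0,0,0,0,1]
    - [0,0,-1,0,0,0,1]
    - [0,0,-2,0,0,0,1]
    - [0,0,-4,0,0,0,1]
    - [0,0,-6,0,0,0,1]
    - [0,0,-8,0,0,0,1]
    - [0,0,-10,0,0,0,1]
    - [0,0,-10,0,0,0,1]
    - [0,0,-10,0,0,0,1]
  squeeze: 60

```text
clock: 9.55
eef_pos: [0.552, -0.0235, 0.0199]
tcp_rot: [0.0, 1.0, 0.013, 0.0]
contact_force: [-0.0, 0.2, -3.0]
width: 0.0133
grasp_force: 58.4
```

```bash
python3 - <<'E'
from h import *
im=get_image("top");T=cloud(im);z=T[...,2]
m=(abs(T[...,0]-.552)<.08)&(abs(T[...,1]+.0235)<.05)&(z>.022)&(z<.046)
p=T[m];p=p[abs(p[:,2]-np.median(p[:,2]))<.006]
A=np.c_[p[:,:2]-p[:,:2].mean(0),np.ones(len(p))];print(len(p),np.median(p[:,2]),"slope deg",np.degrees(np.linalg.lstsq(A,p[:,2],rcond=None)[0][:2]))
im=get_image("side");cv2.imwrite("pics/s4.png",cv2.resize(im["pixels"][150:290,260:420,::-1],None,fx=4.5,fy=4.2,interpolation=cv2.INTER_CUBIC))
E
```

```text
return _methods._mean(a, axis=axis, dtype=dtype,
  ret = ret.dtype.type(ret / rcount)
<stdin>:5: RuntimeWarning: Mean of empty slice.
  ret = um.true_divide(
```

View pics/s4.png

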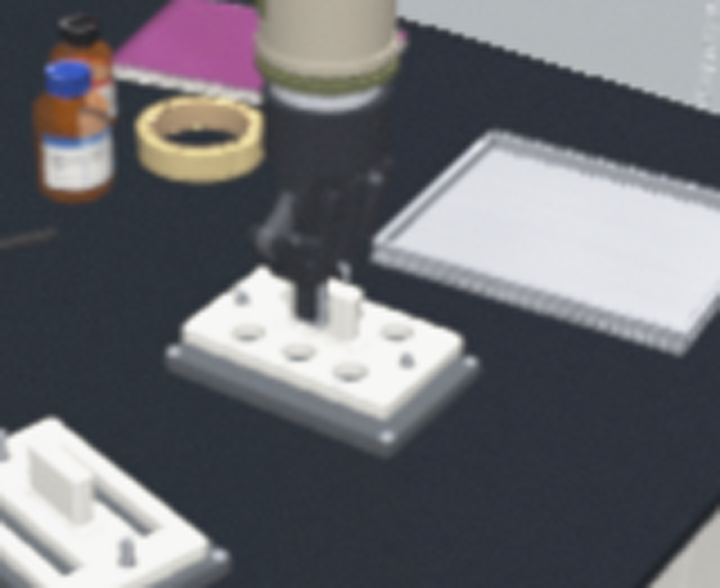

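The plate is held and level, about 10 mm up. The base shows evenly below it at (330,370) and the pins protrude less at (242,298) and (405,360). I'll continue straight up.

Request:
drive_tool:
  series:
    - [0,0,-3,0,0,0,1]
    - [0,0,-7,0,0,0,1]
    - [0,0,-12,0,0,0,1]
    - [0,0,-17,0,0,0,1]
    - [0,0,-22,0,0,0,1]
    - [0,0,-27,0,0,0,1]
    - [0,0,-32,0,0,0,1]
    - [0,0,-38,0,0,0,1]
    - [0,0,-45,0,0,0,1]
    - [0,0,-52,0,0,0,1]
    - [0,0,-58,0,0,0,1]
    - [0,0,-62,0,0,0,1]
    - [0,0,-64,0,0,0,1]
    - [0,0,-65,0,0,0,1]
    - [0,0,-65,0,0,0,1]

```text
clock: 11.15
eef_pos: [0.552, -0.0235, 0.0848]
tcp_rot: [0.0, 1.0, 0.014, -0.0]
contact_force: [0.0, 0.1, -1.5]
width: 0.0129
grasp_force: 58.4
```

```bash
python3 - <<'E'
from h import *
go(.504,-.272,.085,5.8)
im=get_image("side");C=cloud(im);z=C[...,2]
m=(z>.08)&(z<.115)&(abs(C[...,0]-.55)<.09)&(abs(C[...,1]+.022)<.06)&(im["pixels"].min(2)>170)
p=C[m];A=np.c_[p[:,:2]-[.55,-.022],np.ones(len(p))];k=np.linalg.lstsq(A,p[:,2],rcond=None)[0];print(len(p),k[2],np.degrees(k[:2]),cv2.minAreaRect((1000*p[:,:2]).astype(np.float32)))
cv2.imwrite("pics/s5.png",cv2.resize(im["pixels"][130:270,260:440,::-1],None,fx=4,fy=4,interpolation=cv2.INTER_CUBIC))
E
```

```text
shift [-5.470e+01  2.472e+02 -2.000e-01] turn [ 0.    0.01 -4.25]
t 11.15 pos [ 0.552  -0.0235  0.0848] F [ 0.02  0.06 -1.5 ] w 0.0129 g 58.39
994 0.10223677223791887 [ 0.3647738  -1.14050342] ((549.158935546875, -21.192745208740234), (153.31785583496094, 96.40016174316406), 2.050065279006958)
```

View pics/s5.png

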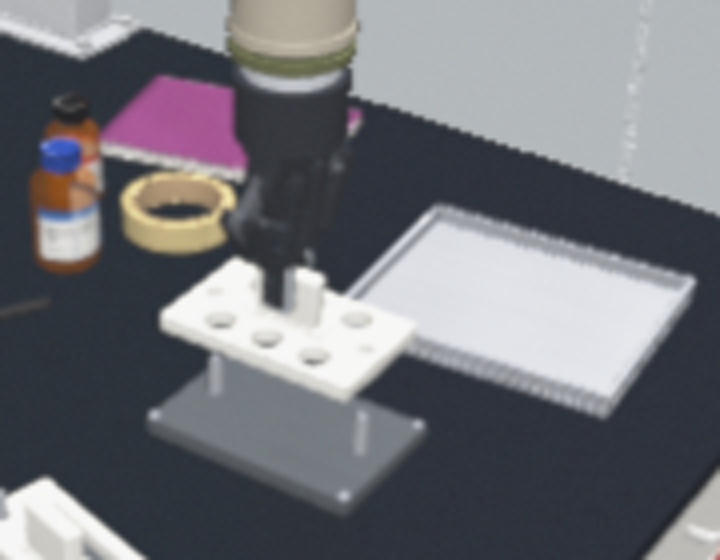

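The plate is level at (290,330) in the crop, and both pins show clear below it. I'll carry it to the tray.

Request:
drive_tool:
  series:
    - [-1,5,0,0,0,0,1]
    - [-4,17,0,0,0,-0.3,1]
    - [-8,34,0,0,0,-0.6,1]
    - [-12,54,0,0,0,-1,1]
    - [-17,75,0,0,0,-1.3,1]
    - [-21,96,0,0,0,-1.7,1]
    - [-26,117,0,0,0,-2,1]
    - [-31,138,0,0,0,-2.4,1]
    - [-35,159,0,0,0,-2.8,1]
    - [-40,180,0,0,0,-3.1,1]
    - [-44,200,0,0,0,-3.5,1]
    - [-48,218,0,0,0,-3.8,1]
    - [-51,232,0,0,0,-4,1]
    - [-53,241,0,0,0,-4.2,1]
    - [-55,246,0,0,0,-4.3,1]
    - [-55,247,0,0,0,-4.3,1]
    - [-55,247,0,0,0,-4.3,1]
    - [-55,247,0,0,0,-4.3,1]

```text
clock: 13.0
eef_pos: [0.504, -0.271, 0.0848]
tcp_rot: [-0.0, 0.999, 0.052, 0.0]
contact_force: [0.4, 0.4, -2.6]
width: 0.0132
grasp_force: 58.5
```

```bash
python3 - <<'E'
from h import *
go(.504,-.272,-.003,5.8)
im=get_image("side");C=cloud(im);z=C[...,2]
m=(z>.08)&(z<.115)&(abs(C[...,0]-.50)<.1)&(abs(C[...,1]+.272)<.08)&(im["pixels"].min(2)>170)
p=C[m];A=np.c_[p[:,:2]-[.50,-.272],np.ones(len(p))];k=np.linalg.lstsq(A,p[:,2],rcond=None)[0];print(len(p),k[2],np.degrees(k[:2]),cv2.minAreaRect((1000*p[:,:2]).astype(np.float32)))
E
```

```text
shift [-0.1  1.  87.8] turn [-0.02 -0.    0.11]
t 13.0 pos [ 0.504  -0.271   0.0848] F [ 0.35  0.4  -2.6 ] w 0.0132 g 58.47
795 0.10280102584675696 [ 0.20915372 -2.12776793] ((501.0244140625, -269.7860412597656), (153.259765625, 98.77540588378906), 5.487191200256348)
```

Request:
drive_tool:
  series:
    - [0,0,4,0,0,0,1]
    - [0,0,12,0,0,0,1]
    - [0,0,22,0,0,0,1]
    - [0,0,33,0,0,0,1]
    - [0,0,44,0,0,0,1]
    - [0,0,54,0,0,0,1]
    - [0,0,63,0,0,0,1]
    - [0,0,71,0,0,0,1]
    - [0,0,77,0,0,0,1]
    - [0,0,81,0,0,0,1]
    - [0,0,83,0,0,0,1]
    - [0,0,84,0,0,0,1]
    - [0,0,85,0,0,0,1]
    - [0,0,85,0,0,0,1]

```text
clock: 14.45
eef_pos: [0.5038, -0.2719, 0.0]
tcp_rot: [0.0, 0.999, 0.051, 0.0]
contact_force: [-0.4, -0.6, -2.0]
width: 0.0131
grasp_force: 58.5
```

Request:
drive_tool:
  series:
    - [0,0,0.5,0,0,0,1]
    - [0,0,1,0,0,0,1]
    - [0,0,1.5,0,0,0,1]
    - [0,0,2,0,0,0,1]
    - [0,0,2.5,0,0,0,1]
    - [0,0,2.5,0,0,0,1]

```text
clock: 15.05
eef_pos: [0.5037, -0.2719, -0.0027]
tcp_rot: [-0.0, 0.999, 0.051, -0.0]
contact_force: [0.7, -0.7, -2.3]
width: 0.0129
grasp_force: 58.5
```

Request:
drive_tool:
  series:
    - [0,0,0.4,0,0,0,1]
    - [0,0,0.8,0,0,0,1]
    - [0,0,0.8,0,0,0,1]

```text
clock: 15.35
eef_pos: [0.5037, -0.2719, -0.0028]
tcp_rot: [0.0, 0.999, 0.051, 0.0]
contact_force: [-2.2, 2.2, 6.7]
width: 0.013
grasp_force: 59.8
```

The plate is on the tray floor. I'll ease the grip, open gently and retract.

Request:
drive_tool:
  series:
    - [0,0,0,0,0,0,1]
    - [0,0,0,0,0,0,1]
    - [0,0,0,0,0,0,0.6]
    - [0,0,0,0,0,0,0.4]
    - [0,0,0,0,0,0,0]
    - [0,0,0,0,0,0,-0.5]
    - [0,0,0,0,0,0,-1]
    - [0,0,0,0,0,0,-1]
    - [0,0,0,0,0,0,-1]
    - [0,0,0,0,0,0,-1]
  squeeze: 20

```text
clock: 16.35
eef_pos: [0.5037, -0.2719, -0.0035]
tcp_rot: [0.0, 0.999, 0.051, -0.0]
contact_force: [-0.1, -0.1, -0.2]
width: 0.0851
grasp_force: 0.0
```

Request:
drive_tool:
  series:
    - [0,0,-5,0,0,0,-1]
    - [0,0,-15,0,0,0,-1]
    - [0,0,-30,0,0,0,-1]
    - [0,0,-50,0,0,0,-1]
    - [0,0,-75,0,0,0,-1]
    - [0,0,-100,0,0,0,-1]
    - [0,0,-120,0,0,0,-1]
    - [0,0,-135,0,0,0,-1]
    - [0,0,-140,0,0,0,-1]
    - [0,0,-140,0,0,0,-1]
    - [0,0,-140,0,0,0,-1]

```text
clock: 17.45
eef_pos: [0.5034, -0.2717, 0.1362]
tcp_rot: [-0.0, 0.999, 0.051, -0.0]
contact_force: [0.3, 0.8, -0.1]
width: 0.0857
grasp_force: 0.0
```

```bash
python3 - <<'E'
from h import *
s=get_state();print(s["clock"],s["eef_pos"],s["contact_force"],s["width"])
im=get_image("side");C=cloud(im);z=C[...,2]
m=(z>.009)&(z<.022)&(abs(C[...,0]-.50)<.085)&(abs(C[...,1]+.272)<.055)
p=C[m];A=np.c_[p[:,:2]-[.50,-.272],np.ones(len(p))];k=np.linalg.lstsq(A,p[:,2],rcond=None)[0];print(len(p),k[2],np.degrees(k[:2]),p.mean(0))
cv2.imwrite("pics/s6.png",cv2.resize(im["pixels"][140:320,210:450,::-1],None,fx=3,fy=3,interpolation=cv2.INTER_CUBIC))
E
```

```text
17.45 [ 0.50340272 -0.27171379  0.13623628] [ 0.32847581  0.83757662 -0.06395957] 0.0857124132874027
659 0.015487988915240322 [ 0.28524163 -0.94644412] [ 0.49512193 -0.2628843   0.01531313]
```

View pics/s6.png

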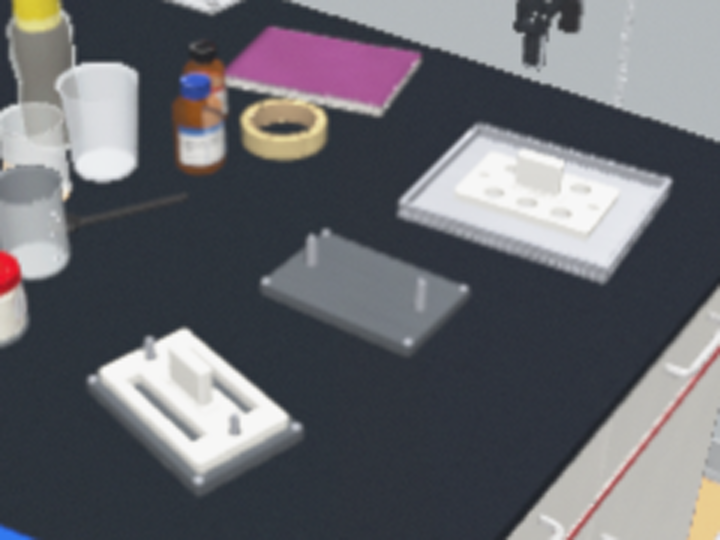

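The well plate lies flat in the tray at (540,190), the slotted plate is still seated at (195,400), and the gripper is clear.

```bash
python3 -c "
from station import *
print(job_done())"
```

```text
the job is handed in; nothing more can be done
None
```

The six-well plate lies flat and released near the middle of the tray, the slotted plate is still seated, and I handed the job in at about 17.5 s with no verdict returned; the first grasp slipped off the top of the block because the fingertips sit about 32 mm higher than reported, but the plate did not visibly move and the second grasp held.

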